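# Put the adjustable wrench back in the tool chest

### The arm

A 6-joint arm with a two-finger parallel gripper is mounted at the origin on the work surface. World frame = base frame: x ahead of the robot, y to its left, z up, the work surface at z = 0. Lengths are in mm, angles in rad, forces in N, time in s.
With the tool pointing down it reaches from about 350 to 875 mm from the base axis. Payload 4.2 kg.
Tool frame: the origin (TCP) lies on the mounting face of the last link; the fingertips stand 173 mm ahead of it and the grasp point (between the pads) lies grip_point_offset ahead of it (grip_point_offset is the distance from the TCP to the grasp point, in mm); z points along the fingers, y is the line along which they close (so a half turn about z gives the same grasp; the last joint's range is limited). The gripper opens to 85 mm and grips with 20 to 120 N. Pads are 22 mm wide; open, the fingers measure 114 mm over their backs; the gripper's body (76 mm by 85 mm) begins 54 mm behind the grasp point. The pads swing forward as they close: fully open they stand 13 mm farther back than shut.
Start: joints at [-0.886, 0.385, 0.008, 0, -1.194, -0.259], TCP at [258.169, -569.165, 404.712] pointing down, gripper open.
Joint ranges: [-3.14, 3.14], [-1.21, 2.06], [-1.07, 1.41], [-3.16, 2.05], [-2.99, -0.16], [-3.1, 3.1]. Speed limits (rad/s): [2.79, 2.79, 3.14, 3.14, 3.14, 3.14].

### API

Orientations are given as a unit quaternion [x, y, z, w].
In Python, from bench import read_state, get_image, job_done, recognise, place_of, grip_point_offset gives the robot as it stands. The module is installed in compiled form; this text tells all that it offers.
- The arm moves only by the tool carry_out, never from a script. Its arguments are lists of equal length, an entry for each row: "slide": the shift along the tool's x, y, z in m, a list of three; "roll": the turn about the tool's z in degrees; "claw": the finger opening in m, from 0 to 0.0854. A call has 1 to 8 rows; each row is the pose to reach, as a shift and turn from the pose commanded when the call began, along the tool's axes at that moment; what a row does not reach only later rows make up. A row lasts 1/8 s, in which the tool goes at most 62.5 mm and 10.7 degrees, less where a joint would pass 70% of its speed; a pose out of reach is approached as far as the arm can. A call with a gripper value outside its range is refused whole. The fingers move at their own pace and stop on an object; the grip force is fixed at half the most. Time passes only in rows, so rows that repeat a pose let the fingers close. It gives the time, the measured TCP pose, the force, the opening and the grip force at its end, in the units of the state.
- read_state(): the state, without advancing time (a new reading comes with each control period).
- get_image(name): name is "side" or "top" or "wrist"; returns a dict with "img" (400x640x3 uint8, red, green, blue), "z_map" (400x640 float32, mm along the optical axis (not along the pixel's ray), 0 where there is no reading), "mtx" (3x3 intrinsics, pixels), "world_from_camera" (4x4, takes a point from camera to world coordinates); the wrist camera has in their place "T_tool_cam" (4x4, takes a point from camera to tool coordinates, whose origin is the TCP and whose axes are the flange's). Camera axes: x right, y up, looking along -z (the intrinsics and any distortion apply to the point x, -y, -z); pixel columns grow to the right and rows downward; lengths in mm; the calibration is good to about 2 mm. The wrist camera is an equidistant fisheye: a pixel r from the principal point sees the ray r / f radians off the axis. A picture is of the moment at which its call begins: read the wrist's pose just before it.
- job_done(): hands the job in; it is judged then, once.
Trained networks look in a picture, given as the dict that the camera call returned (one of the last four; its "shot" number tells which), for a name from the list of things; names that differ only in an ending like _2 or _b are one class to them, and where a whole thing is asked for, a point or a joint stands for the part that bears it (a point fixed in the world has none). Each returns a list of dicts, best first, with "conf" (0 to 1); they miss things now and then, are a little off and sometimes report something else, mostly with a low value. They report only what shows in the picture. A call takes as long as a camera call. They do not tell look-alikes from the thing itself.
- recognise(picture, thing): "at" ([column, row] in pixels, amid what is visible of it).
- place_of(picture, thing): "at" ([column, row] in pixels: a listed point, or the origin of a listed thing).
The state is a dict: "clock": time; "joints": joint angles; "joint_vel": joint speeds; "joint_efforts": joint torques, N m; "position": TCP position; "ee_rot": TCP orientation; "contact_force": force on the tool from outside, world axes, zero at the start; "wrist_torque": the same for the moment, N m; "gripper_width": finger opening in mm; "grasp_force": force on a finger pad.
Only numpy, scipy, OpenCV 4.12 (cv2) and the standard library are available. Lean on these libraries where they do the work, as an engineer would, in place of code of your own. Each camera call takes 0.05 s, during which the arm holds its last target. There are 200 camera calls.

### The job

Tidy away the adjustable wrench: draw it out of the slanted wooden block, lay it flat on the bench (do not drop it) and let go, then pick it up again and press it fully home in the big wrench-shaped cut-out of the open drawer, jaws in the wide end. Then push the drawer gently all the way shut, with the wrench still lying in its cut-out. Leave the hammer, the tin and the piece of angle iron where they are.

Things in the scene. Friction and masses are not known exactly. Their poses are not given: they have to be found in the camera images.
- wrench: Adjustable wrench, 200 x 54 x 16 mm, 0.34 kg, steel head, black grip. Origin at the middle of its length, width and thickness; x to the jaws, y across its width, z out of a flat face (both faces serve equally). Grip 26 mm wide, 16 thick, x = -100 to +20 mm; then a 20 mm wide, 12 mm thick neck; head 54 wide, 16 thick, x = 44 to 100, sides parallel to x = 86. Starts tail down in the block, jaws up.
- wrench_jaw_end (a point): Point on the wrench at its jaw end, mid-width and mid-thickness (x = +100 mm).
- wrench_tail_end (a point): Point on the wrench at the tail end of its grip, mid-width and mid-thickness (x = -100 mm). At the start about 105 mm of the tail stands in the block's slot: draw the wrench that far along its own length to free it.
- block: Fixed wooden tool block on a 150 x 165 mm foot; origin on the bench under the slot's foot, x away from the robot. A slab 68 mm deep, 155 wide (y = -95 to +60 mm), 118 high, leaning 20 degrees to its own -x; its sloping top is 117 to 140 mm above the bench. The slot is 33 mm (y) by 21 mm. A steel punch stands in it at y = -78 mm, 55 mm above its top. The bench before it is clear.
- chest: Fixed low two-drawer blue steel tool chest, 350 mm wide (own y), 270 mm deep, 120 mm high; origin on the bench under the middle of its front edge; its front faces its own -x (to the robot), its body reaches 270 mm to +x.
- drawer (a joint): Upper drawer: how far it is pulled out to the chest's -x, in m; 0 shut, 0.21 fully out. Starts well open; slides with about 3 N of friction and stays where left. 336 mm wide; its side rims stand 6 mm above the foam, its front panel 12 mm. Two screwdrivers lie fixed in the foam at its right (-y) end.
- drawer_lip (a point): Middle of the nose of the aluminium pull lip along the top of the drawer's front, 104 mm above the bench, facing the robot; the lip is 320 mm wide and 7 mm high and stands 14 mm out from the panel. Push here, towards the chest. The bench before it is clear.
- cutout_mid (a point): Where the wrench's origin lies when home in the big cut-out (the one nearer the drawer's front; a smaller one like it lies behind), 88 mm above the bench. 16 mm deep: the wrench ends flush with the foam, whose top is 96 mm above the bench. 2.5 mm of play all round. At its middle, finger wells of the same depth, 48 mm along the wrench and 88 mm wide over all; no other room for fingers.
- cutout_jaw_end (a point): Where the wrench's jaw end (wrench_jaw_end) lies when home: the wide end of the big cut-out, which runs along the drawer's width.
- cutout_tail_end (a point): Where the wrench's tail end (wrench_tail_end) lies when home: the narrow end of the big cut-out.
- hammer: Loose hammer, 260 mm long, lying on the bench to the left. To be left alone. Origin under its middle.
- tin: Loose round steel tin, 66 mm across and 70 mm tall, standing on the bench to the right of the chest. To be left alone. Origin under its middle.
- angle_iron: Loose offcut of steel angle, 110 mm long, 40 x 40 mm, lying on the bench to the right of the drawer. To be left alone. Origin under its middle.
Mind the look-alikes: they are no part of the job. Leave any green or purple look-alike of the wrench alone.

How it is judged:
By the outcome, as a careful person would: the job done as asked, in the order asked, and still so for the second after the job is handed in, with the robot touching nothing.
It also fails if it takes over 64 s, if anything falls off the work surface, if the arm or the gripper's body presses on something with over 40 N, if the wrist force passes 120 N, or if a joint passes its speed limit or range.

## Working session

There is one attempt and no reset: what is moved stays moved. The work goes in short steps, Python scripts to look and compute and a tool call to move; the robot and the scene stay as the last step left them, time stands still between calls to the robot, and variables do not carry over. Pictures are saved under pics/ and viewed, at most 12 in all, crops included, and the job is handed in when it is done.

Besides the shell and the picture viewer there is one more tool, called after "Request:" as name(argument=value, ...), one argument or row to a line, values as JSON. carry_out: Moves the arm, as the interface text tells. Its arguments: {"type":"object","properties":{"slide":{"type":"array"},"roll":{"type":"array"},"claw":{"type":"array"}},"required":["slide","roll","claw"]}

```bash
mkdir -p pics; cat > h.py <<'E'
import numpy as np, cv2
from scipy.spatial.transform import Rotation as R
from bench import *
def world(p,uv,z=None,win=2):
    u,v=int(round(uv[0])),int(round(uv[1]))
    if z is None:
        w=p["z_map"][max(v-win,0):v+win+1,max(u-win,0):u+win+1]; w=w[w>0]; z=np.median(w) if len(w) else np.nan
    K=p["mtx"]; return (p["world_from_camera"]@np.array([(uv[0]-K[0,2])/K[0,0]*z,-(uv[1]-K[1,2])/K[1,1]*z,-z,1]))[:3]
def onplane(p,uv,h):
    a=world(p,uv,1.);c=p["world_from_camera"][:3,3];d=a-c
    return c+d*(h-c[2])/d[2]
def save(p,n): cv2.imwrite("pics/"+n,p["img"][:,:,::-1])
E
python3 - <<'E'
from h import *
np.set_printoptions(precision=1,suppress=True)
print(grip_point_offset,read_state())
for n in("top","side"):
    p=get_image(n); save(p,n+"0.png"); print(n,p["mtx"],p["world_from_camera"])
    for t in "wrench wrench_jaw_end wrench_tail_end block chest drawer_lip cutout_mid cutout_jaw_end cutout_tail_end hammer tin angle_iron".split():
        for d in place_of(p,t)[:3]: print(t,np.round(d["at"],1),round(d["conf"],2),world(p,d["at"]))
E
```

```text
154.70000000000002 {'clock': 0.0, 'joints': array([-0.9,  0.4,  0. , -0. , -1.2, -0.3]), 'joint_vel': array([ 0., -0.,  0.,  0.,  0., -0.]), 'joint_efforts': array([ -0. , -39.2,  18.8,   4.2,  -0. ,  -0. ]), 'position': array([ 258.1, -569. ,  403.6]), 'ee_rot': array([-0.2,  1. ,  0. , -0. ]), 'contact_force': array([-0.2,  0.2, -0.1]), 'wrist_torque': array([ 0., -0.,  0.]), 'grasp_force': 0.0, 'gripper_width': 85.51126309718852}
top [[482.6   0.  329.7]
 [  0.  482.6 203.8]
 [  0.    0.    1. ]] [[   0.     1.    -0.1  352.3]
 [  -1.     0.    -0.    25.9]
 [   0.     0.1    1.  1852.7]
 [   0.     0.     0.     1. ]]
wrench [385.6 218.8] 0.79 [ 458.3 -185.6    9.5]
wrench [210.5 260.6] 0.76 [282.5 475.   14.4]
wrench [329.5 200.6] 0.66 [513.6  30.4 106.5]
wrench_jaw_end [217.8 293.7] 0.77 [158.  445.   -0.5]
wrench_jaw_end [260.8 185.4] 0.5 [550.2 266.8 210.5]
wrench_tail_end [303.3 214.2] 0.71 [468.4 130.1  -1. ]
wrench_tail_end [208.4 235.8] 0.61 [376.1 491.   -0.4]
wrench_tail_end [367.6 238.4] 0.61 [ 381.8 -118.1   11.2]
block [262.4 175.8] 0.62 [594.6 273.9 131.7]
chest [37
[... 1135 characters left out ...]
.2] 0.74 [ 556.2 -176.7   83.8]
block [278.6 276.5] 0.89 [603.8 347.9  75.2]
drawer_lip [337.  185.8] 0.71 [ 485.3 -216.4   22.7]
drawer_lip [287.1 196.6] 0.18 [652.  -26.3  97.9]
cutout_mid [314.9 189.3] 0.85 [ 559.2 -106.3   80.4]
cutout_mid [323.3 151.7] 0.51 [ 578.5 -473.1   21.7]
cutout_mid [288.9 247.6] 0.15 [580.7 279.3 136.9]
cutout_jaw_end [298.3 223.1] 0.73 [553.  244.2 211.8]
cutout_jaw_end [285.3 343.1] 0.67 [544.4 547.   25. ]
cutout_jaw_end [310.2 206.4] 0.59 [560.2   0.9  81.2]
cutout_tail_end [321.6 177.5] 0.92 [ 542.8 -176.8   88.2]
hammer [284.1 345.5] 0.69 [547.3 551.8  20. ]
tin [323.9 149.7] 0.68 [ 575.2 -470.6   34.3]
angle_iron [360.7 159.9] 0.76 [ 403.6 -447.8    5.8]
```

```bash
python3 - <<'E'
import cv2,numpy as np
t=cv2.imread("pics/top0.png")[120:320,180:500];s=cv2.imread("pics/side0.png")[120:380,220:440]
cv2.imwrite("pics/t1.png",cv2.resize(t,None,fx=2.5,fy=2.5,interpolation=2));cv2.imwrite("pics/s1.png",cv2.resize(s,None,fx=2.3,fy=2.3,interpolation=2))
E
```

```text
(no output)
```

View pics/t1.png

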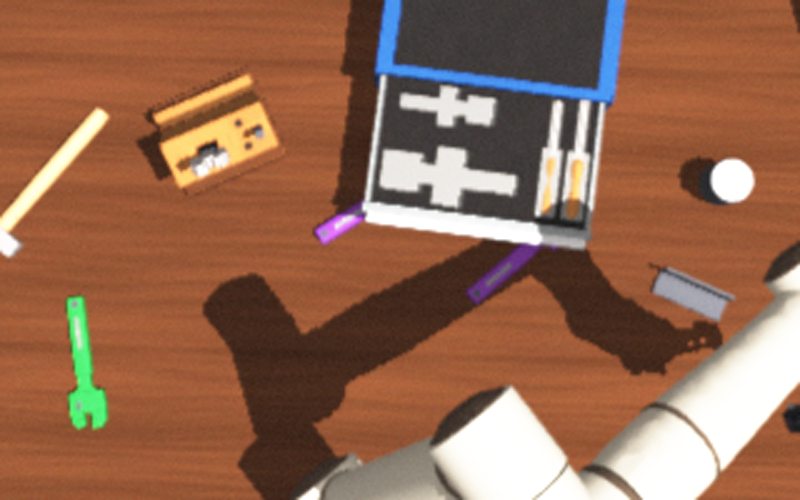

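View pics/s1.png

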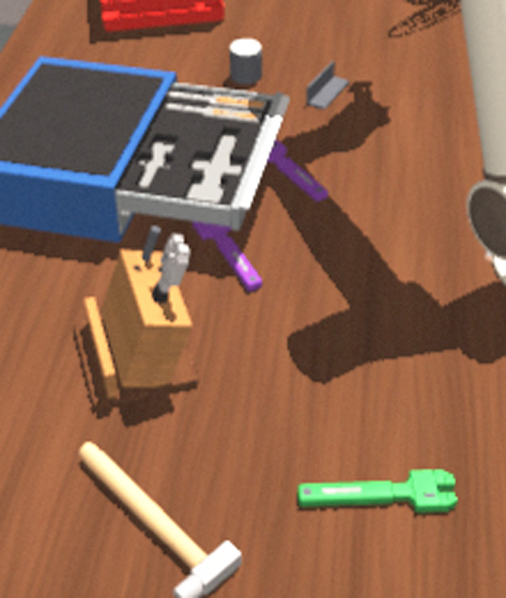

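The top crop shows the wrench's steel head at about (210,160) in the leaning block. The big cut-out is at (450,178) with its wide end to the left. The look-alikes are green on the left and purple under the drawer. The side crop agrees, with the head at (175,265) and the punch next to it.

```bash
cat >> h.py <<'E'
def cloud(p):
    z=p["z_map"];v,u=np.nonzero(z>0);d=z[v,u];K=p["mtx"]
    P=np.c_[(u-K[0,2])/K[0,0]*d,-(v-K[1,2])/K[1,1]*d,-d]
    M=p["world_from_camera"];return P@M[:3,:3].T+M[:3,3],p["img"][v,u],np.c_[u,v]
E
python3 - <<'E'
from h import *
np.set_printoptions(precision=1,suppress=True)
for n in("top","side"):
    p=get_image(n);P,C,U=cloud(p)
    m=(abs(P[:,0]-570)<70)&(abs(P[:,1]-260)<60)&(P[:,2]>150)
    C=C.astype(int); g=m&(C.max(1)-C.min(1)<45)
    Q=P[g];print(n,len(Q));print(np.c_[Q,U[g]][::max(1,len(Q)//45)])
    # block top
    o=(abs(P[:,0]-590)<80)&(abs(P[:,1]-270)<110)&(P[:,2]>100)&(P[:,2]<150)&(C[:,0]-C[:,2]>60)
    B=P[o];r=cv2.minAreaRect(B[:,:2].astype(np.float32));print("top slab",len(B),r,cv2.boxPoints(r),B.mean(0))
    # lip
    l=(P[:,0]<540)&(P[:,0]>440)&(P[:,1]<60)&(P[:,1]>-300)&(abs(P[:,2]-104)<7)&(C.min(1)>90)
    L=P[l];print("lip",len(L),cv2.minAreaRect(L[:,:2].astype(np.float32)))
    # chest blue
    b=(P[:,0]>580)&(abs(P[:,2]-120)<8)&(P[:,1]<120)&(P[:,1]>-350);print("chest top",cv2.minAreaRect(P[b][:,:2].astype(np.float32)),np.percentile(P[b],[2,50,98],axis=0))
    for d in place_of(p,"cutout_jaw_end")[:2]+place_of(p,"cutout_tail_end")[:1]+place_of(p,"cutout_mid")[:1]: print(onplane(p,d["at"],88),d["conf"])
E
```

```text
top 101
[[608.5 200.3 167.3 282.  171. ]
 [577.5 254.6 175.5 266.  179. ]
 [576.4 271.5 154.3 262.  180. ]
 [573.4 261.1 178.  264.  180. ]
 [572.2 252.6 188.9 266.  180. ]
 [570.5 243.8 203.  268.  180. ]
 [570.9 272.9 168.3 261.  181. ]
 [568.4 262.9 189.  263.  181. ]
 [568.3 255.6 191.5 265.  181. ]
 [567.  247.2 202.2 267.  181. ]
 [566.3 239.4 209.3 269.  181. ]
 [566.8 279.3 171.6 259.  182. ]
 [564.4 269.4 191.3 261.  182. ]
 [564.7 262.5 190.6 263.  182. ]
 [562.5 253.  209.4 265.  182. ]
 [562.6 246.1 209.9 267.  182. ]
 [562.4 238.8 213.  269.  182. ]
 [561.7 280.9 183.2 258.  183. ]
 [560.3 272.1 195.3 260.  183. ]
 [561.1 265.8 190.9 262.  183. ]
 [560.9 258.5 193.9 264.  183. ]
 [559.4 249.7 207.1 266.  183. ]
 [558.4 241.7 216.  268.  183. ]
 [560.9 237.2 197.8 270.  183. ]
 [557.3 283.3 189.3 257.  184. ]
 [555.5 273.9 205.4 259.  184. ]
 [555.6 266.9 206.4 261.  184. ]
 [557.  261.4 196.7 263.  184. ]
 [555.4 252.6 210.4 265.  184. ]
 [554.1 244.1 222.3 267.  184. ]
 [556.8 239.9 202.3 269.  184. ]
 [553.4 286.2 192.1 256.  185. ]
 [552.8 278.2 198.9 258.  185. ]
 [5
[... 2675 characters left out ...]
 ]
 [548.4 286.1 171.4 298.  242. ]
 [560.1 290.9 170.4 294.  243. ]
 [573.6 276.7 150.9 291.  244. ]]
top slab 881 ((597.2135620117188, 262.7277526855469), (80.92424774169922, 161.98643493652344), 24.500486373901367) [[526.8 319.6]
 [594.  172.2]
 [667.6 205.8]
 [600.4 353.2]] [595.2 281.  126.4]
lip 418 ((498.0801696777344, -118.31037902832031), (82.47440338134766, 343.5895080566406), 0.07274805009365082)
chest top ((1363.9305419921875, -196.6240234375), (362.7074890136719, 1367.377197265625), 85.16234588623047) [[ 687.8 -318.2  115.2]
 [ 819.8 -124.9  122.8]
 [ 963.8   26.4  127.3]]
[566.7  14.2  88. ] 0.6
[ 567.9 -380.5   88. ] 0.22
[ 557.9 -188.6   88. ] 0.96
[ 569.4 -102.8   88. ] 0.93
```

```bash
cat >> h.py <<'E'
def go(xyz,yaw=None):
    """slide (m) and roll (deg) to bring the TCP to xyz with tool y along +-yaw (deg, world)"""
    s=read_state();Rm=R.from_quat(s["ee_rot"]).as_matrix()
    y=np.degrees(np.arctan2(Rm[1,1],Rm[0,1]));d=0 if yaw is None else -((yaw-y+90)%180-90)
    return np.round(Rm.T@(np.array(xyz)-s["position"])/1000,4),"roll",np.round(d,1),"ty",np.round(y,1),"j",np.round(s["joints"],2),"p",np.round(s["position"],1),"t",s["clock"]
E
python3 - <<'E'
from h import *
np.set_printoptions(precision=4,suppress=True)
print(*go([566,267,450],114.7)); print(R.from_quat(read_state()["ee_rot"]).as_matrix()); print(get_image("wrist")["T_tool_cam"])
E
```

```text
[-0.6257  0.6344 -0.0453] roll -0.3 ty 114.4 j [-0.89  0.38  0.01  0.   -1.19 -0.26] p [ 258.2 -569.2  404.7] t 1.7
[[-0.9107 -0.413   0.    ]
 [-0.413   0.9107 -0.    ]
 [ 0.     -0.     -1.    ]]
[[ 0.0007  0.946   0.324  83.0899]
 [ 1.     -0.0007  0.0001 -0.717 ]
 [ 0.0003  0.324  -0.946  30.6069]
 [ 0.      0.      0.      1.    ]]
```

Request:
carry_out(
  slide=[
    [-0.04,0.04,-0.02],
    [-0.08,0.08,-0.045],
    [-0.12,0.12,-0.045],
    [-0.16,0.16,-0.045],
    [-0.2,0.2,-0.045],
    [-0.24,0.245,-0.045],
    [-0.28,0.285,-0.045],
    [-0.32,0.325,-0.045],
  ],
  roll=[0,0,0,0,0,0,0,0],
  claw=[0.085,0.085,0.085,0.085,0.085,0.085,0.085,0.085],
)

```text
clock: 2.75
position: [415.5, -139.2, 450.2]
ee_rot: [-0.211, 0.977, -0.0, 0.001]
contact_force: [0.7, -1.0, 0.1]
gripper_width: 85.1
grasp_force: 0.0
```

Request:
carry_out(
  slide=[
    [-0.04,0.04,0],
    [-0.08,0.08,0],
    [-0.12,0.12,0],
    [-0.16,0.16,0],
    [-0.2,0.2,0],
    [-0.24,0.24,0],
    [-0.28,0.28,0],
    [-0.306,0.309,0],
  ],
  roll=[0,0,0,0,0,0,0,0],
  claw=[0.085,0.085,0.085,0.085,0.085,0.085,0.085,0.085],
)

```text
clock: 3.75
position: [566.9, 269.2, 449.2]
ee_rot: [-0.212, 0.977, -0.0, -0.0]
contact_force: [0.4, 0.1, -0.4]
gripper_width: 85.1
grasp_force: 0.0
```

```bash
cat >> h.py <<'E'
def wcloud(p,s,n=None):
    """wrist picture -> world points for every pixel with depth (equidistant fisheye)"""
    z=p["z_map"];K=p["mtx"];v,u=np.mgrid[:400,:640]
    a=(u-K[0,2])/K[0,0];b=(v-K[1,2])/K[1,1];r=np.hypot(a,b)+1e-9;k=np.tan(r)/r
    P=np.stack([a*k*z,-b*k*z,-z],-1);T=p["T_tool_cam"];P=P@T[:3,:3].T+T[:3,3]
    W=P@R.from_quat(s["ee_rot"]).as_matrix().T+s["position"];W[z<=0]=np.nan;return W
def wray(p,s,uv,h):
    """pixel -> world point on plane z=h"""
    K=p["mtx"];a=(uv[0]-K[0,2])/K[0,0];b=(uv[1]-K[1,2])/K[1,1];r=np.hypot(a,b)+1e-9;k=np.sin(r)/r
    T=p["T_tool_cam"];Rw=R.from_quat(s["ee_rot"]).as_matrix()
    d=Rw@T[:3,:3]@np.array([a*k,-b*k,-np.cos(r)]);c=Rw@T[:3,3]+s["position"];return c+d*(h-c[2])/d[2]
E
python3 - <<'E'
from h import *
np.set_printoptions(precision=1,suppress=True)
print(*go([566,267,450],114.7))
s=read_state();p=get_image("wrist");save(p,"w1.png");W=wcloud(p,s);print(p["mtx"])
for t in("wrench","wrench_jaw_end","block"):
    for d in place_of(p,t)[:2]:
        u,v=np.int32(np.round(d["at"]));print(t,d,W[max(v,0)%400,u%640])
E
```

```text
[ 0. -0. -0.] roll -0.2 ty 114.5 j [ 0.7  0.4  0.1  0.  -1.3 -1.8] p [566.9 269.2 449.2] t 3.75
[[309.7   0.  321.3]
 [  0.  309.7 197.4]
 [  0.    0.    1. ]]
wrench {'at': [177.7, 63.2], 'conf': 0.81} [522.   34.4  17.4]
wrench {'at': [525.7, 41.8], 'conf': 0.68} [270.5 466.2  14.7]
wrench_jaw_end {'at': [314.6, 185.2], 'conf': 0.91} [554.8 257.6 192.9]
wrench_jaw_end {'at': [81.0, 65.9], 'conf': 0.48} [561.7 -85.3  79.7]
block {'at': [320.0, 197.0], 'conf': 0.68} [560.9 264.5 196.5]
block {'at': [128.9, 91.6], 'conf': 0.44} [570.6  11.1  80.1]
```

View pics/w1.png

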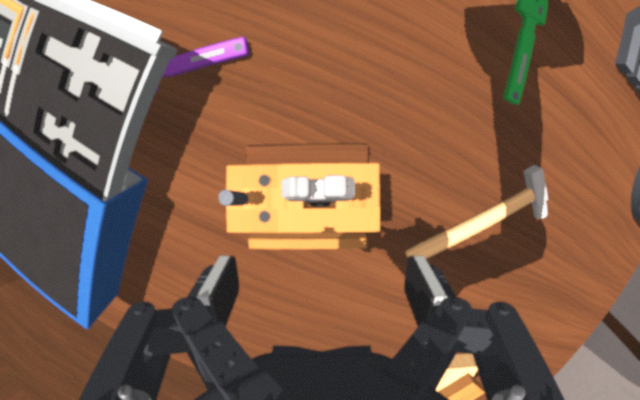

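The wrist view shows the block square to the tool, with the jaws at columns 283–355, row 188, centred between the fingers.

```bash
python3 - <<'E'
from h import *
np.set_printoptions(precision=1,suppress=True)
s=read_state();p=get_image("wrist");W=wcloud(p,s);Rm=R.from_quat(s["ee_rot"]).as_matrix()
I=p["img"].astype(int);g=(I.max(2)-I.min(2)<50)
m=np.zeros((400,640),bool);m[172:212,272:370]=1
m&=g&(W[...,2]>160)
T=(W[m]-s["position"])@Rm  # tool coords
for lo in range(160,235,8):
    q=T[(W[m][:,2]>=lo)&(W[m][:,2]<lo+8)]
    if len(q)>3: print(lo,len(q),"x",np.percentile(q[:,0],[5,50,95]),"y",np.percentile(q[:,1],[1,50,99]))
print(*go([566,267,450],114.7))
E
```

```text
184 64 x [-0.9  1.7 17.9] y [-14.5  -2.5   9.8]
192 259 x [ 3.7  9.5 16.4] y [-9.6 -3.2 19.7]
200 242 x [ 6.  12.4 22.3] y [-27.9   6.4  24.6]
208 782 x [12.1 20.3 25.8] y [-26.  -10.7  21.5]
216 260 x [13.8 17.5 22. ] y [-20.3  10.   17.6]
[ 0.  0. -0.] roll -0.3 ty 114.4 j [ 0.7  0.4  0.1  0.  -1.3 -1.8] p [566.2 266.5 449.5] t 4.0
```

Request:
carry_out(
  slide=[
    [0.006,-0.0015,0.05],
    [0.006,-0.0015,0.08],
    [0.006,-0.0015,0.105],
    [0.006,-0.0015,0.105],
    [0.006,-0.0015,0.105],
    [0.006,-0.0015,0.105],
    [0.006,-0.0015,0.105],
    [0.006,-0.0015,0.105],
  ],
  roll=[0,0,0,0,0,0,0,0],
  claw=[0.085,0.085,0.085,0.085,0.04,0.04,0.04,0.04],
)

```text
clock: 5.0
position: [561.8, 263.1, 347.0]
ee_rot: [-0.212, 0.977, 0.0, 0.002]
contact_force: [-1.5, -0.5, 7.4]
gripper_width: 53.4
grasp_force: 63.7
```

Request:
carry_out(
  slide=[
    [0,0,0],
    [0.0035,0,-0.0095],
    [0.01,0,-0.028],
    [0.017,0,-0.047],
    [0.024,0,-0.066],
    [0.031,0,-0.085],
    [0.038,0,-0.104],
    [0.042,0,-0.115],
  ],
  roll=[0,0,0,0,0,0,0,0],
  claw=[0.04,0.04,0.04,0.04,0.04,0.04,0.04,0.04],
)

```text
clock: 6.0
position: [522.6, 245.2, 461.4]
ee_rot: [-0.211, 0.977, 0.0, 0.0]
contact_force: [0.5, -0.6, -2.8]
gripper_width: 52.7
grasp_force: 63.7
```

```bash
python3 - <<'E'
from h import *
np.set_printoptions(precision=1,suppress=True)
print(*go([420,330,480],114.7))
p=get_image("side");c=p["img"][140:300,230:370];cv2.imwrite("pics/s2.png",cv2.resize(c[:,:,::-1],None,fx=3.5,fy=3.5,interpolation=2))
E
```

```text
[ 0.1  0.1 -0. ] roll -0.3 ty 114.4 j [ 0.7  0.3 -0.  -0.  -1.3 -1.9] p [522.6 245.2 461.4] t 6.0
```

View pics/s2.png

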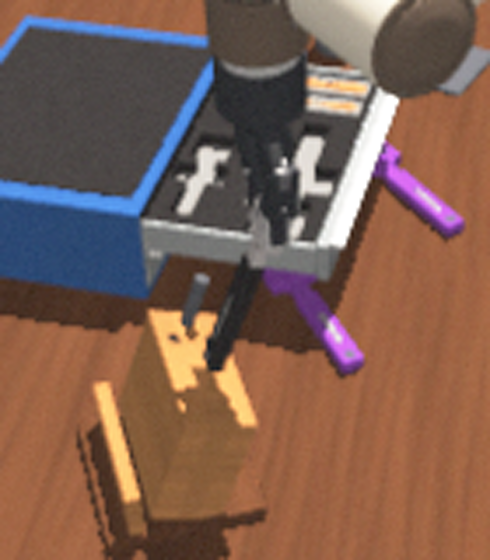

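The wrench is clear of the slot, tail above the block, and held by the head. Next I take it to the clear bench in front.

Request:
carry_out(
  slide=[
    [0.05,0,-0.01],
    [0.09,0,-0.01],
    [0.09,0.03,0],
    [0.08,0.05,0.03],
    [0.07,0.06,0.06],
    [0.06,0.065,0.09],
    [0.05,0.065,0.11],
    [0.05,0.065,0.116],
  ],
  roll=[0,0,10,20,30,40,45,45],
  claw=[0.04,0.04,0.04,0.04,0.04,0.04,0.04,0.04],
)

```text
clock: 7.05
position: [450.9, 284.1, 341.8]
ee_rot: [0.179, 0.984, -0.002, -0.001]
contact_force: [0.3, -0.4, -2.7]
gripper_width: 52.3
grasp_force: 63.8
```

```bash
python3 - <<'E'
from h import *
np.set_printoptions(precision=4,suppress=True)
print(*go([451,284,318],69.4)); print(read_state()["contact_force"],read_state()["wrist_torque"])
p=get_image("side");c=p["img"][160:340,250:410];cv2.imwrite("pics/s3.png",cv2.resize(c[:,:,::-1],None,fx=3,fy=3,interpolation=2))
for t in("wrench_tail_end","wrench_jaw_end"):
    for d in place_of(p,t)[:4]: print(t,d,world(p,d["at"]))
E
```

```text
[-0.0002  0.0001  0.0238] roll 0.0 ty 69.4 j [ 0.87  0.29 -0.31 -0.   -0.98 -2.8 ] p [450.9 284.1 341.8] t 7.05
[ 0.332  -0.3697 -2.738 ] [-0.0188  0.0319 -0.0171]
wrench_tail_end {'at': [349.6, 334.6], 'conf': 0.92} [367.1922 487.534   13.4075]
wrench_tail_end {'at': [314.3, 270.3], 'conf': 0.8} [503.1339 275.961   39.5511]
wrench_tail_end {'at': [358.6, 203.1], 'conf': 0.53} [ 388.0493 -117.7969   18.4064]
wrench_jaw_end {'at': [333.7, 232.8], 'conf': 0.79} [439.2007 271.3972 208.4489]
wrench_jaw_end {'at': [417.0, 332.5], 'conf': 0.7} [172.9811 449.1334   4.9016]
wrench_jaw_end {'at': [307.0, 214.0], 'conf': 0.55} [565.9593  39.1397  75.811 ]
wrench_jaw_end {'at': [314.2, 188.6], 'conf': 0.17} [489.4371 296.4277 389.9625]
```

View pics/s3.png

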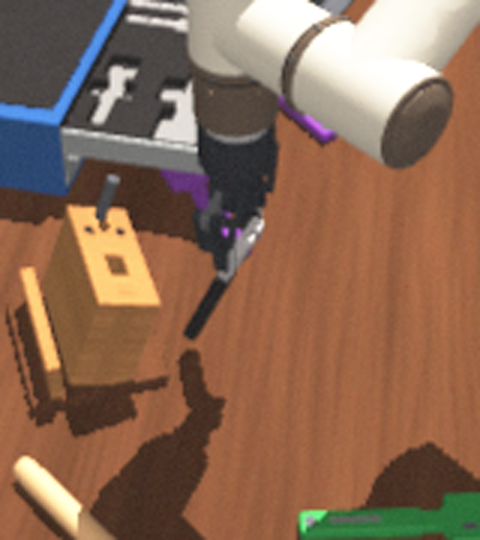

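The wrench hangs at about 70° with its tail some 25 mm above clear bench. Next I lower it until the tail touches, then swing it down along an arc.

Request:
carry_out(
  slide=[
    [0,0,0.01],
    [0,0,0.018],
    [0,0,0.023],
    [0.006,0,0.026],
    [0.013,0,0.029],
    [0.019,0,0.032],
    [0.026,0,0.035],
    [0.026,0,0.035],
  ],
  roll=[0,0,0,0,0,0,0,0],
  claw=[0.04,0.04,0.04,0.04,0.04,0.04,0.04,0.04],
)

```text
clock: 8.2
position: [426.5, 294.2, 310.0]
ee_rot: [0.178, 0.984, 0.001, 0.001]
contact_force: [0.3, -0.4, 5.0]
gripper_width: 52.7
grasp_force: 64.6
```

Request:
carry_out(
  slide=[
    [0.012,0,0.007],
    [0.0235,0,0.0155],
    [0.034,0,0.0245],
    [0.044,0,0.0345],
    [0.0525,0,0.0455],
    [0.0605,0,0.0575],
    [0.067,0,0.07],
    [0.0725,0,0.083],
  ],
  roll=[0,0,0,0,0,0,0,0],
  claw=[0.04,0.04,0.04,0.04,0.04,0.04,0.04,0.04],
)

```text
clock: 9.2
position: [358.1, 319.6, 225.7]
ee_rot: [0.178, 0.984, 0.001, 0.0]
contact_force: [-1.8, 2.7, 3.6]
gripper_width: 53.1
grasp_force: 62.8
```

```bash
python3 - <<'E'
from h import *
np.set_printoptions(precision=1,suppress=True)
print(*go([451,284,171],69.4)); s=read_state();print(s["contact_force"],s["wrist_torque"],s["gripper_width"])
p=get_image("side");c=p["img"][180:340,270:450];cv2.imwrite("pics/s4.png",cv2.resize(c[:,:,::-1],None,fx=3,fy=3,interpolation=2))
E
```

```text
[-0.1 -0.   0.1] roll 0.1 ty 69.5 j [ 1.1  0.4 -0.6 -0.  -0.6 -3. ] p [358.1 319.6 225.7] t 9.2
[-1.8  2.7  3.6] [0.5 0.  0.1] 53.10219443216122
```

View pics/s4.png

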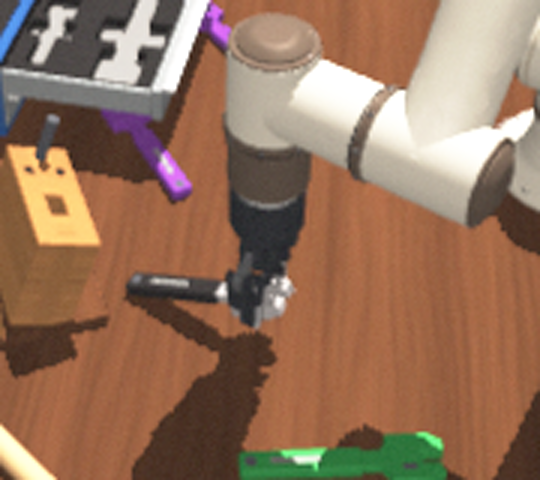

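Request:
carry_out(
  slide=[
    [0.0025,0,0.007],
    [0.0045,0,0.0135],
    [0.006,0,0.02],
    [0.0075,0,0.0275],
    [0.0085,0,0.0345],
    [0.0095,0,0.0415],
    [0.01,0,0.048],
    [0.01,0,0.052],
  ],
  roll=[-1,-2,-3,-4,-4,-4,-4,-4],
  claw=[0.04,0.04,0.04,0.04,0.04,0.04,0.04,0.04],
)

```text
clock: 10.25
position: [349.3, 322.6, 173.3]
ee_rot: [0.144, 0.99, 0.0, 0.0]
contact_force: [-2.4, 0.9, 2.2]
gripper_width: 52.9
grasp_force: 62.6
```

Request:
carry_out(
  slide=[
    [0,0,0.001],
    [0,0,0.002],
  ],
  roll=[0,0],
  claw=[0.04,0.04],
)

```text
clock: 10.5
position: [349.4, 322.6, 171.8]
ee_rot: [0.144, 0.99, 0.0, 0.0]
contact_force: [-3.5, 1.0, 1.5]
gripper_width: 53.0
grasp_force: 62.6
```

```bash
python3 - <<'E'
from h import *
np.set_printoptions(precision=2,suppress=True)
s=read_state();print(s["contact_force"],s["wrist_torque"],s["position"],s["joints"])
p=get_image("wrist");W=wcloud(p,s)
for t in("wrench_tail_end","wrench_jaw_end","wrench"):
    for d in place_of(p,t)[:3]: u,v=np.int32(np.round(d["at"]));print(t,d,W[v%400,u%640])
p=get_image("side");P,C,U=cloud(p);C=C.astype(int)
m=(P[:,0]>300)&(P[:,0]<520)&(P[:,1]>230)&(P[:,1]<350)&(P[:,2]>5)&(P[:,2]<60)&(C.max(1)<90)
Q=P[m];
for x in range(300,520,20):
    q=Q[(Q[:,0]>=x)&(Q[:,0]<x+20)]
    if len(q)>2: print(x,len(q),np.median(q,0),q[:,2].max())
E
```

```text
[-3.49  1.    1.52] [-0.04  0.26 -0.09] [349.43 322.56 171.84] [ 1.09  0.46 -0.62  0.   -0.49 -2.95]
wrench_tail_end {'at': [582.3, 210.2], 'conf': 0.96} [361.32 475.91  16.62]
wrench_jaw_end {'at': [23.4, 395.2], 'conf': 0.82} [ 498.15 -216.71    5.36]
wrench_jaw_end {'at': [321.3, 226.8], 'conf': 0.55} [331.15 327.73   0.79]
wrench {'at': [550.4, 45.5], 'conf': 0.78} [268.93 460.82  15.98]
wrench {'at': [3.7, 374.9], 'conf': 0.63} [ 445.35 -197.18   12.59]
320 12 [335.93 297.81  38.16] 59.138757477375066
340 3 [356.29 320.04  24.79] 26.797817776755664
400 28 [413.37 311.25  21.79] 26.010546109749157
420 45 [429.09 307.72  19.49] 26.78734356982295
440 27 [449.87 304.06  16.48] 24.649585093547103
460 24 [469.71 298.01  14.1 ] 22.55239887866219
480 34 [492.52 290.79  17.06] 21.6008364746433
500 17 [509.51 286.48  13.88] 20.29605421613769
```

Request:
carry_out(
  slide=[
    [0,0,0.001],
    [0,0,0.002],
    [0,0,0.003],
    [0,0,0.003],
  ],
  roll=[0,0,0,0],
  claw=[0.04,0.04,0.04,0.04],
)

```text
clock: 11.25
position: [349.4, 322.5, 170.0]
ee_rot: [0.144, 0.99, 0.0, 0.0]
contact_force: [-5.6, -0.7, 13.8]
gripper_width: 53.0
grasp_force: 69.2
```

Request:
carry_out(
  slide=[
    [0,0,0.001],
    [0,0,0.002],
    [0,0,0.003],
    [0,0,0.003],
  ],
  roll=[0,0,0,0],
  claw=[0.04,0.04,0.04,0.04],
)

```text
clock: 11.75
position: [349.3, 322.5, 169.8]
ee_rot: [0.144, 0.99, 0.0, 0.001]
contact_force: [-11.9, -4.8, 39.9]
gripper_width: 52.7
grasp_force: 84.0
```

Request:
carry_out(
  slide=[
    [0,0,-0.003],
    [0,0,-0.004],
  ],
  roll=[0,0],
  claw=[0.04,0.04],
)

```text
clock: 12.0
position: [349.4, 322.4, 170.1]
ee_rot: [0.144, 0.99, 0.001, 0.0]
contact_force: [-2.1, 0.2, 2.0]
gripper_width: 52.9
grasp_force: 62.5
```

```bash
python3 - <<'E'
from h import *
np.set_printoptions(precision=2,suppress=True)
s=read_state();print(s["contact_force"],s["wrist_torque"],s["position"])
for n in("side","top"):
    p=get_image(n);P,C,U=cloud(p);C=C.astype(int)
    m=(P[:,0]>300)&(P[:,0]<520)&(P[:,1]>230)&(P[:,1]<350)&(P[:,2]>3)&(P[:,2]<60)&(C.max(1)<100)
    Q=P[m];f=(P[:,0]>300)&(P[:,0]<520)&(abs(P[:,1]-390)<20)&(P[:,2]<20);print(n,"floor",np.median(P[f],0))
    for x in range(380,520,20):
        q=Q[(Q[:,0]>=x)&(Q[:,0]<x+20)]
        if len(q)>2: print(x,len(q),np.median(q,0),np.percentile(q[:,2],[10,50,90]))
E
```

```text
[-2.12  0.19  2.03] [ 0.03  0.08 -0.03] [349.43 322.41 170.13]
side floor [409.6  390.21   1.38]
380 4 [386.35 333.39   4.03] [ 3.13  4.03 16.18]
400 40 [412.18 311.45  18.6 ] [ 5.24 18.6  22.75]
420 47 [429.29 307.4   18.72] [ 7.7  18.72 23.24]
440 31 [448.24 304.44  12.48] [ 4.77 12.48 19.3 ]
460 29 [470.55 298.18  15.7 ] [ 6.25 15.7  21.86]
480 40 [492.07 290.28  16.33] [ 5.35 16.33 20.5 ]
500 21 [510.1  285.22  13.74] [ 6.29 13.74 17.78]
top floor [461.99 389.96  -0.75]
400 28 [413.79 299.96  17.08] [10.6  17.08 23.8 ]
420 36 [429.23 297.16  16.63] [11.85 16.63 25.34]
440 22 [448.75 297.27  18.73] [12.27 18.73 21.5 ]
460 21 [471.44 279.31  15.82] [10.17 15.82 20.43]
480 30 [491.32 276.48  15.17] [ 7.97 15.17 20.77]
500 13 [509.95 280.27  14.02] [ 9.07 14.02 18.6 ]
```

Request:
carry_out(
  slide=[
    [0,0,0],
    [0,0,0],
    [0,0,0],
    [0,0,-0.02],
    [0,0,-0.06],
    [-0.02,0,-0.12],
    [-0.04,0,-0.17],
    [-0.06,0,-0.2],
  ],
  roll=[0,0,0,0,0,-10,-20,-30],
  claw=[0.06,0.068,0.075,0.08,0.08,0.08,0.08,0.08],
)

```text
clock: 13.1
position: [407.5, 304.9, 372.7]
ee_rot: [-0.12, 0.993, 0.002, 0.002]
contact_force: [0.2, 0.6, -0.5]
gripper_width: 80.1
grasp_force: 0.0
```

Request:
carry_out(
  slide=[
    [0,0,0],
    [0,0,0],
    [0,0,0],
    [0,0,0],
    [0,0,0],
    [0,0,0],
    [0,0,0],
    [0,0,0],
  ],
  roll=[-10,-20,-30,-40,-50,-60,-70,-80],
  claw=[0.08,0.08,0.08,0.08,0.08,0.08,0.08,0.08],
)

```text
clock: 14.1
position: [406.8, 305.0, 369.3]
ee_rot: [0.73, -0.684, -0.0, 0.0]
contact_force: [0.4, 0.3, -0.1]
gripper_width: 79.9
grasp_force: 0.0
```

Request:
carry_out(
  slide=[
    [0,0,0],
    [0,0,0],
    [0,0,0],
    [0,0,0],
    [0,0,0],
    [0,0,0],
    [0,0,0],
    [0,0,0],
  ],
  roll=[-10,-20,-30,-40,-50,-60,-70,-70],
  claw=[0.08,0.08,0.08,0.08,0.08,0.08,0.08,0.08],
)

```text
clock: 15.1
position: [406.8, 305.1, 369.4]
ee_rot: [0.989, -0.145, -0.0, 0.0]
contact_force: [0.1, 0.8, 0.4]
gripper_width: 80.2
grasp_force: 0.0
```

```bash
python3 - <<'E'
from h import *
np.set_printoptions(precision=4,suppress=True)
print(*go([411,304,370],73.4))
s=read_state();p=get_image("wrist");save(p,"w2.png");W=wcloud(p,s)
for t in("wrench_tail_end","wrench_jaw_end","wrench"):
    for d in place_of(p,t)[:3]: u,v=np.int32(np.round(d["at"]));print(t,d,W[v%400,u%640],wray(p,s,d["at"],8))
E
```

```text
[ 0.0043 -0.0002 -0.0006] roll -0.1 ty -106.7 j [ 0.96  0.22 -0.33 -0.   -1.03  0.32] p [406.8 305.1 369.4] t 15.1
wrench_tail_end {'at': [604.0, 116.1], 'conf': 0.84} [ 380.8256 -120.0669    8.901 ] [ 380.3858 -121.1429    8.    ]
wrench_tail_end {'at': [194.5, 245.5], 'conf': 0.79} [365.7459 482.7584  16.1061] [363.1736 486.7991   8.    ]
wrench_tail_end {'at': [468.0, 79.8], 'conf': 0.74} [464.9453 113.439    5.5531] [465.3339 114.6078   8.    ]
wrench_jaw_end {'at': [321.1, 240.6], 'conf': 0.8} [322.1056 330.1671  -0.4676] [326.7133 328.6595   8.    ]
wrench_jaw_end {'at': [271.4, 346.7], 'conf': 0.73} [164.0152 458.4917  -0.0608] [172.2166 453.3906   8.    ]
wrench {'at': [509.9, 23.1], 'conf': 0.96} [523.0566  41.6437  16.1664] [523.8471  35.7936   8.    ]
wrench {'at': [237.7, 301.7], 'conf': 0.8} [410.034  345.4396 222.9915] [266.8379 466.194    8.    ]
wrench {'at': [320.7, 159.4], 'conf': 0.73} [422.7739 299.954   15.6217] [420.9155 300.8528   8.    ]
```

View pics/w2.png

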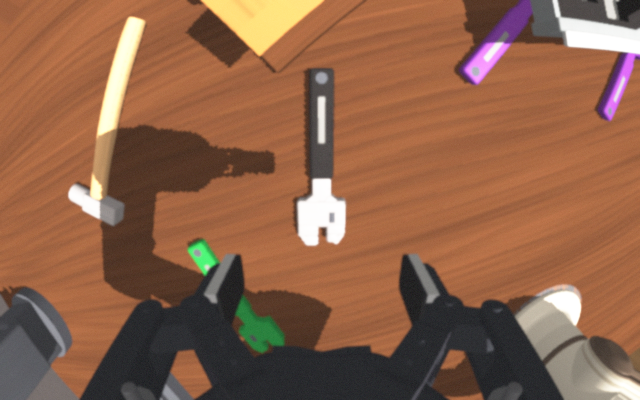

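The wrist view shows the wrench flat and free on the bench, jaws at (321,240) and tail at (321,69), in line with the tool.

```bash
cat >> h.py <<'E'
def wrench_on_bench(p,s,h=16):
    W=wcloud(p,s);I=p["img"].astype(int);sat=I.max(2)-I.min(2)
    m=np.zeros((400,640),np.uint8);m[55:252,285:360]=(sat[55:252,285:360]<40)*255
    n,l,st,c=cv2.connectedComponentsWithStats(m);k=1+np.argmax(st[1:,4]);v,u=np.nonzero(l==k)
    Q=np.array([wray(p,s,(a,b),h) for a,b in zip(u,v)]);Rm=R.from_quat(s["ee_rot"]).as_matrix()
    return (Q-s["position"])@Rm,Q
E
python3 - <<'E'
from h import *
np.set_printoptions(precision=4,suppress=True)
s=read_state();p=get_image("wrist");T,Q=wrench_on_bench(p,s)
print("pos",s["position"],"x",T[:,0].min(),T[:,0].max())
for lo in np.arange(T[:,0].min(),T[:,0].max(),20):
    q=T[(T[:,0]>=lo)&(T[:,0]<lo+20)];print(lo+10,np.percentile(q[:,1],[2,98]),np.percentile(q[:,1],[2,98]).mean())
W=wcloud(p,s);print(np.nanmedian(W[80:150,314:328,2]),np.nanmedian(W[200:220,305:335,2]))
E
```

```text
pos [406.8644 305.1486 369.5978] x -85.2556319227269 112.88749339663345
-75.2556319227269 [-25.2268  25.058 ] -0.08439293678391024
-55.255631922726906 [-27.3512  26.2031] -0.5740789144039429
-35.255631922726906 [-26.7957  25.7781] -0.5088237812552983
-15.255631922726906 [-13.8101  11.1032] -1.353450798914861
4.744368077273094 [-12.795   11.8736] -0.4607154693269546
24.744368077273094 [-13.6449  11.7147] -0.9650993864098787
44.744368077273094 [-13.5072  11.6158] -0.9456849432569694
64.7443680772731 [-13.3702  12.4546] -0.45779213737661717
84.7443680772731 [-13.2794  12.3461] -0.4666113875195581
104.7443680772731 [-13.2028  12.2714] -0.4657350159799831
16.252384798206435 16.062583135542923
```

Request:
carry_out(
  slide=[
    [0.014,-0.0005,0.05],
    [0.014,-0.0005,0.1],
    [0.014,-0.0005,0.15],
    [0.014,-0.0005,0.18],
    [0.014,-0.0005,0.193],
    [0.014,-0.0005,0.193],
    [0.014,-0.0005,0.193],
    [0.014,-0.0005,0.193],
  ],
  roll=[0,0,0,0,0,0,0,0],
  claw=[0.06,0.06,0.06,0.06,0.06,0.06,0.015,0.015],
)

```text
clock: 16.35
position: [420.6, 301.9, 178.2]
ee_rot: [0.99, -0.144, 0.001, -0.001]
contact_force: [-6.0, -1.3, 25.3]
gripper_width: 24.9
grasp_force: 46.3
```

Request:
carry_out(
  slide=[
    [0,0,0],
    [0,0,0],
    [0,0,0],
    [0,0,-0.01],
    [0,0,-0.04],
    [0,0,-0.1],
    [0,0,-0.15],
    [0,0,-0.2],
  ],
  roll=[0,0,0,0,0,0,0,0],
  claw=[0.015,0.015,0.015,0.015,0.015,0.015,0.015,0.015],
)

```text
clock: 17.35
position: [419.9, 301.0, 378.8]
ee_rot: [0.99, -0.145, -0.0, -0.0]
contact_force: [0.6, 0.9, -2.7]
gripper_width: 24.2
grasp_force: 60.2
```

```bash
python3 - <<'E'
from h import *
np.set_printoptions(precision=4,suppress=True)
s=read_state();print(s["gripper_width"],s["contact_force"],s["wrist_torque"])
print(*go([548,-87,375],-6))
E
```

```text
24.160264898174933 [ 0.6035  0.8857 -2.6802] [ 0.1272 -0.1334 -0.0126]
[0.2338 0.3352 0.0035] roll 79.4 ty -106.6 j [ 0.94  0.22 -0.29 -0.   -1.05  0.34] p [419.9 301.  378.8] t 17.35
```

Request:
carry_out(
  slide=[
    [0.01,0.04,-0.02],
    [0.03,0.09,-0.025],
    [0.045,0.135,-0.025],
    [0.065,0.18,-0.025],
    [0.085,0.225,-0.025],
    [0.1,0.27,-0.025],
    [0.12,0.315,-0.022],
    [0.143,0.355,-0.021],
  ],
  roll=[9,18,28,38,48,58,68,78],
  claw=[0.015,0.015,0.015,0.015,0.015,0.015,0.015,0.015],
)

```text
clock: 18.35
position: [455.0, -81.1, 397.9]
ee_rot: [-0.676, 0.737, 0.0, 0.0]
contact_force: [1.9, 0.1, -3.0]
gripper_width: 24.3
grasp_force: 60.1
```

```bash
python3 - <<'E'
from h import *
np.set_printoptions(precision=4,suppress=True)
print(*go([548,-87,375],-6))
s=read_state();p=get_image("wrist");save(p,"w3.png");W=wcloud(p,s)
for t in("cutout_mid","cutout_jaw_end","cutout_tail_end","drawer_lip","wrench_jaw_end","wrench_tail_end"):
    for d in place_of(p,t)[:2]: u,v=np.int32(np.round(d["at"]));print(t,d,W[v%400,u%640],wray(p,s,d["at"],88))
E
```

```text
[-0.0022 -0.0932  0.0229] roll 1.0 ty 175.0 j [ 0.18  0.11 -0.38 -0.   -1.08 -0.26] p [455.  -81.1 397.9] t 18.35
cutout_mid {'at': [220.9, 196.1], 'conf': 0.92} [558.139  -76.8569  80.0364] [555.223  -79.2005  88.    ]
cutout_mid {'at': [140.4, 140.2], 'conf': 0.2} [ 629.9542 -147.4087   96.3958] [ 635.1175 -146.5886   88.    ]
cutout_jaw_end {'at': [228.0, 278.8], 'conf': 0.65} [571.2722  21.7887  81.3928] [568.3689  17.2084  88.    ]
cutout_tail_end {'at': [212.3, 92.2], 'conf': 0.7} [ 551.2583 -180.6915   79.2192] [ 547.8508 -179.9705   88.    ]
drawer_lip {'at': [299.5, 153.9], 'conf': 0.76} [ 459.7989 -140.2809  235.3573] [ 472.9423 -113.0718   88.    ]
wrench_tail_end {'at': [384.5, 130.9], 'conf': 0.8} [ 377.1819 -116.9046    0.8057] [ 393.6632 -128.3568   88.    ]
wrench_tail_end {'at': [320.9, 62.9], 'conf': 0.77} [ 447.3812 -178.481   234.9717] [ 446.2905 -193.8245   88.    ]
```

View pics/w3.png

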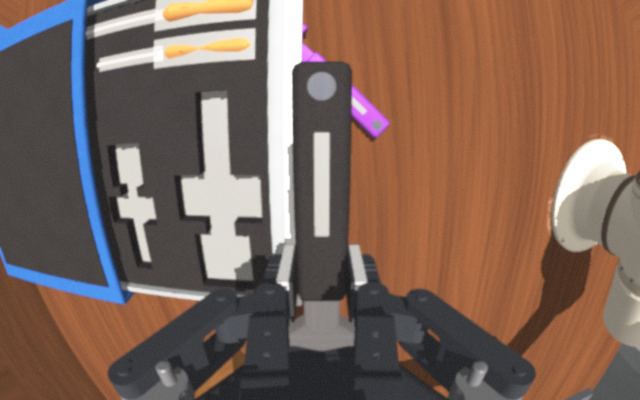

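```bash
cat > cut.py <<'E'
from h import *
np.set_printoptions(precision=2,suppress=True)
s=read_state();p=get_image("wrist");W=wcloud(p,s);I=p["img"].astype(int);Rm=R.from_quat(s["ee_rot"]).as_matrix()
print("pos",s["position"],"quat",s["ee_rot"],s["clock"])
def tool(uv,h): return (wray(p,s,uv,h)-s["position"])@Rm
m=((I.min(2)>95)&(I.max(2)-I.min(2)<40)).astype(np.uint8);m[:,268:]=0
n,l,st,c=cv2.connectedComponentsWithStats(m)
k=[i for i in range(1,n) if st[i,0]>160 and st[i,3]>60][:3];print(st[k])
k=max(k,key=lambda i:st[i,4]);
for v in range(st[k,1],st[k,1]+st[k,3],8):
    u=np.nonzero(l[v]==k)[0];a=tool((u.max()+.5,v),96);b=tool((u.min()-.5,v),80)
    print(v,"near(h96)",a[:2],"far(h80)",b[:2],"w",b[1]-a[1],"mid",(a[1]+b[1])/2)
u0=int(np.median(np.nonzero(l[st[k,1]+20]==k)[0]));v0=st[k,1];u1=int(np.median(np.nonzero(l[v0+st[k,3]-8]==k)[0]))
print("tail end h80/h96",tool((u0,v0-.5),80)[:2],tool((u0,v0-.5),96)[:2],"jaw end",tool((u1,v0+st[k,3]-.5),80)[:2],tool((u1,v0+st[k,3]-.5),96)[:2])
# held wrench
Tz=(W-s["position"])@Rm
for v in range(75,280,25):
    r=Tz[v,285:358];g=(r[:,2]<185)&(r[:,2]>120);print("held",v,"x",np.nanmedian(r[g,0]),"y",np.nanpercentile(r[g,1],[1,99]),"z",np.nanmedian(r[g,2]))
vv=np.nonzero((Tz[40:120,321,2]<190))[0]+40;print("tail row",vv.min(),Tz[vv.min():vv.min()+4,321])
E
python3 cut.py
```

```text
pos [455.64 -78.76 397.82] quat [-0.68  0.73  0.    0.  ] 18.7
[[ 181   88   82  190 8252]]
88 near(h96) [ 93.29 -84.55] far(h80) [  94.82 -102.59] w -18.03644945205228 mid -93.57316436416062
96 near(h96) [ 85.89 -81.96] far(h80) [  87.98 -114.26] w -32.30190756395406 mid -98.11243836104907
104 near(h96) [ 78.69 -82.21] far(h80) [  80.28 -115.67] w -33.460451770383514 mid -98.94322438298182
112 near(h96) [ 71.47 -82.5 ] far(h80) [  72.48 -116.09] w -33.58486952100222 mid -99.29528383909023
120 near(h96) [ 64.24 -82.83] far(h80) [  64.67 -116.56] w -33.7268833496004 mid -99.6950635556097
128 near(h96) [ 56.97 -83.2 ] far(h80) [  56.76 -116.02] w -32.81819832944778 mid -99.60913425302687
136 near(h96) [ 49.63 -82.65] far(h80) [  48.87 -116.6 ] w -33.9452265592585 mid -99.62703225546949
144 near(h96) [ 42.28 -83.1 ] far(h80) [  40.93 -117.24] w -34.141384086862914 mid -100.17005620818654
152 near(h96) [ 34.87 -83.59] far(h80) [  32.88 -116.86] w -33.27162084499044 mid -100.22223671413457
160 near(h96) [ 27.38 -84.12] far(h80) [  24.77 -116.53] w -32.409080115405814 mid -100.321439876262
[... 1538 characters left out ...]
07341348604 y [-12.84  11.44] z 161.8244557516968
held 100 x 81.96766014480279 y [-13.5   11.73] z 162.01841640985964
held 125 x 71.30662032044098 y [-13.12  11.86] z 162.0794064705612
held 150 x 60.47762853123048 y [-12.78  11.49] z 162.0776531086304
held 175 x 49.26546203364252 y [-13.1   11.92] z 162.36251027821066
held 200 x 37.60894178698217 y [-12.97  11.79] z 162.36989623082022
held 225 x 25.35320093645275 y [-12.84  11.78] z 162.18582257036093
held 250 x 11.89712080602434 y [-18.    16.45] z 162.5414753459036
held 275 x -1.919821375402971 y [-15.77  14.16] z 161.54202758316643
tail row 62 [[ 98.53  -0.87 165.86]
 [ 97.97  -0.86 164.71]
 [ 97.27  -0.86 162.12]
 [ 96.91  -0.86 162.86]]
```

Request:
carry_out(
  slide=[
    [-0.002,-0.03,0],
    [-0.004,-0.06,0],
    [-0.0065,-0.09,0],
    [-0.0065,-0.1,0.02],
    [-0.0065,-0.1003,0.06],
    [-0.0065,-0.1003,0.09],
    [-0.0065,-0.1003,0.105],
    [-0.0065,-0.1003,0.105],
  ],
  roll=[0.5,1,1.5,1.5,1.5,1.5,1.5,1.5],
  claw=[0.015,0.015,0.015,0.015,0.015,0.015,0.015,0.015],
)

```text
clock: 19.75
position: [556.6, -80.4, 292.1]
ee_rot: [-0.669, 0.743, 0.0, -0.001]
contact_force: [-0.1, -0.1, -2.4]
gripper_width: 24.2
grasp_force: 60.0
```

```bash
python3 - <<'E'
from h import *
np.set_printoptions(precision=4,suppress=True)
s=read_state();p=get_image("wrist");c=p["img"][20:310,180:470];cv2.imwrite("pics/w4.png",cv2.resize(c[:,:,::-1],None,fx=2,fy=2,interpolation=2))
print(*go([548,-87,375],-6));print(s["contact_force"])
E
```

```text
[ 0.0075  0.0082 -0.0817] roll -0.0 ty 174.0 j [ 0.14  0.39 -0.3   0.   -0.89 -0.25] p [557.  -80.5 293.3] t 19.8
[-0.1346 -0.1429 -2.4469]
```

View pics/w4.png

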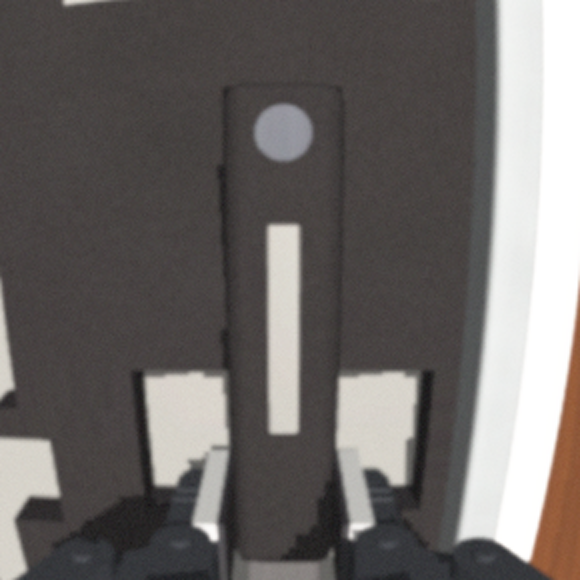

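The wrist crop shows the held wrench (columns 225–343) centred between the well's outer edges (134 and 433). The well's upper edge is at row 370 and the tail at row 85.

```bash
python3 - <<'E'
from h import *
np.set_printoptions(precision=2,suppress=True)
s=read_state();p=get_image("wrist");Rm=R.from_quat(s["ee_rot"]).as_matrix()
f=lambda c,r,h:(wray(p,s,(c/2+180,r/2+20),h)-s["position"])@Rm
zt=s["position"][2]-162
print("well L",f(134,370,96),"well R",f(433,370,96)); print("well L low",f(139,480,96),"R low",f(431,480,96))
print("tail",f(284,85,zt),"held edges",f(226,250,zt),f(342,250,zt),f(232,470,zt),f(338,470,zt)); print(s["position"])
E
```

```text
well L [ 22.11 -44.21 197.39] well R [ 22.2   43.33 197.31]
well L low [-15.07 -46.13 197.39] R low [-15.01  46.33 197.3 ]
tail [ 97.88  -0.46 162.03] held edges [ 62.69 -12.86 162.03] [ 62.72  12.02 162.01] [  9.35 -12.98 162.01] [  9.37  12.78 161.99]
[556.98 -80.46 293.35]
```

Request:
carry_out(
  slide=[
    [0,0,0.008],
    [0,0,0.014],
    [0,0,0.018],
    [0,0,0.022],
    [0,0,0.025],
    [0,0,0.028],
    [0,0,0.028],
  ],
  roll=[0,0,0,0,0,0,0],
  claw=[0.015,0.015,0.015,0.015,0.015,0.015,0.015],
)

```text
clock: 20.72
position: [556.5, -81.0, 264.5]
ee_rot: [-0.668, 0.744, 0.0, -0.0]
contact_force: [-0.3, -0.7, -3.0]
gripper_width: 24.3
grasp_force: 60.1
```

Entering freely. I'll go on to the floor.

Request:
carry_out(
  slide=[
    [0,0,0.002],
    [0,0,0.004],
    [0,0,0.006],
    [0,0,0.0075],
    [0,0,0.0085],
    [0,0,0.0085],
  ],
  roll=[0,0,0,0,0,0],
  claw=[0.015,0.015,0.015,0.015,0.015,0.015],
)

```text
clock: 21.48
position: [557.1, -81.0, 258.4]
ee_rot: [-0.669, 0.743, -0.001, 0.001]
contact_force: [-1.8, 0.1, 7.6]
gripper_width: 24.7
grasp_force: 61.3
```

Request:
carry_out(
  slide=[
    [0,0,-0.001],
    [0,0,-0.001],
    [0,0,-0.001],
    [0,0,-0.01],
    [0,0,-0.03],
    [0,0,-0.06],
    [0,0,-0.1],
    [0,0,-0.14],
  ],
  roll=[0,0,0,0,0,0,0,0],
  claw=[0.045,0.045,0.045,0.045,0.045,0.045,0.045,0.045],
)

```text
clock: 22.48
position: [556.3, -81.0, 398.0]
ee_rot: [-0.668, 0.744, -0.0, 0.0]
contact_force: [0.0, -0.1, -0.4]
gripper_width: 45.1
grasp_force: 0.0
```

```bash
python3 - <<'E'
from h import *
np.set_printoptions(precision=2,suppress=True)
s=read_state();p=get_image("wrist");W=wcloud(p,s);save(p,"w5.png");print(s["position"],s["joints"])
Rm=R.from_quat(s["ee_rot"]).as_matrix();T=(W-s["position"])@Rm
for x in range(-95,100,15):
    m=(abs(T[...,0]-x)<5)&(abs(T[...,1])<7)&(T[...,2]>220);f=(abs(T[...,0]-x)<5)&(abs(abs(T[...,1])-55)<5)&(T[...,2]>220)
    print(x,"wrench z",np.nanmedian(W[m][:,2]) if m.any() else None,"foam",np.nanmedian(W[f][:,2]) if f.any() else None)
E
```

```text
[556.35 -81.01 398.02] [ 0.14  0.28 -0.16  0.   -1.13 -0.25]
-95 wrench z 80.35110714396822 foam None
-80 wrench z 95.05485913269024 foam None
-65 wrench z 96.16457300535984 foam 96.38766161972626
-50 wrench z 95.88393843489132 foam 97.01650453157416
-35 wrench z 94.15987965464882 foam 97.17327133420463
-20 wrench z 95.04368609587826 foam 96.85474595556843
-5 wrench z 96.17636931881844 foam 97.01907827890753
10 wrench z 96.30647530739787 foam 96.93483517710374
25 wrench z 96.28493848598026 foam 96.96301446399977
40 wrench z 96.28309506566342 foam 97.20669125323326
55 wrench z 96.22538866307218 foam 97.2873520123872
70 wrench z 96.1815796712794 foam 97.20572154122203
85 wrench z 96.38833984034028 foam 97.30254190306059
```

View pics/w5.png

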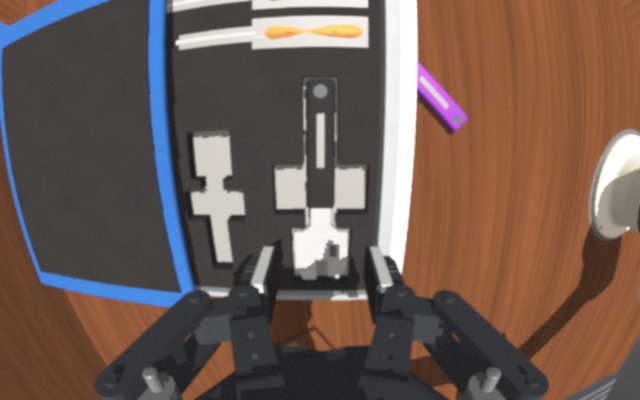

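The wrench is fully home and flush: its top is at z≈96 along its whole length, against foam at 96–97. Next the drawer.

Request:
carry_out(
  slide=[
    [0.015,0.05,0],
    [0.03,0.1,0],
    [0.043,0.126,0],
    [0.043,0.126,0.04],
    [0.043,0.126,0.08],
    [0.043,0.126,0.115],
    [0.043,0.126,0.125],
    [0.043,0.126,0.125],
  ],
  roll=[0,0,0,0,0,0,0,0],
  claw=[0,0,0,0,0,0,0,0],
)

```text
clock: 23.52
position: [427.1, -110.3, 271.5]
ee_rot: [-0.669, 0.744, -0.0, -0.0]
contact_force: [-0.6, 0.1, 0.1]
gripper_width: -0.2
grasp_force: 0.0
```

Request:
carry_out(
  slide=[
    [0,-0.008,0],
    [0,-0.015,0],
    [0,-0.02,0],
    [0,-0.024,0],
    [0,-0.028,0],
    [0,-0.032,0],
    [0,-0.036,0],
    [0,-0.04,0],
  ],
  roll=[0,0,0,0,0,0,0,0],
  claw=[0,0,0,0,0,0,0,0],
)

```text
clock: 24.52
position: [466.0, -114.6, 271.0]
ee_rot: [-0.668, 0.744, 0.001, -0.001]
contact_force: [-3.7, 0.9, 2.6]
gripper_width: -0.4
grasp_force: 1.8
```

```bash
python3 - <<'E'
from h import *
np.set_printoptions(precision=2,suppress=True)
s=read_state();print(s["position"],s["contact_force"],s["clock"])
p=get_image("wrist");W=wcloud(p,s);Rm=R.from_quat(s["ee_rot"]).as_matrix()
for d in recognise(p,"drawer_lip")[:2]+place_of(p,"drawer_lip")[:2]: print(d,(wray(p,s,d["at"],104)-s["position"])@Rm,wray(p,s,d["at"],104))
T=(W-s["position"])@Rm
m=(abs(W[...,2]-106)<5)&(p["img"].min(2)>140)&(T[...,0]>10)&(T[...,0]<60);print("lip front tool y",np.percentile(T[m][:,1],[5,50,95]) if m.any() else None)
E
```

```text
[ 466.05 -114.58  271.02] [-3.69  0.85  2.62] 24.525
{'at': [131.8, 150.8], 'conf': 0.93} [ 62.24 -96.96 166.83] [ 555.5  -186.77  104.  ]
{'at': [296.6, 267.7], 'conf': 0.91} [ -1.06 -13.41 166.99] [ 479.16 -114.93  104.  ]
lip front tool y [-39.14 -26.21 -13.76]
```

Request:
carry_out(
  slide=[
    [0,-0.007,0],
    [0,-0.015,0],
    [0,-0.023,0],
    [0,-0.031,0],
    [0,-0.039,0],
    [0,-0.047,0],
    [0,-0.055,0],
    [0,-0.063,0],
  ],
  roll=[0,0,0,0,0,0,0,0],
  claw=[0,0,0,0,0,0,0,0],
)

```text
clock: 25.68
position: [529.6, -121.3, 271.1]
ee_rot: [-0.668, 0.744, 0.0, -0.0]
contact_force: [-2.1, 2.1, 0.4]
gripper_width: -0.3
grasp_force: 1.7
```

Request:
carry_out(
  slide=[
    [0,-0.008,0],
    [0,-0.016,0],
    [0,-0.024,0],
    [0,-0.032,0],
    [0,-0.04,0],
    [0,-0.048,0],
    [0,-0.056,0],
    [0,-0.064,0],
  ],
  roll=[0,0,0,0,0,0,0,0],
  claw=[0,0,0,0,0,0,0,0],
)

```text
clock: 26.68
position: [593.3, -128.1, 271.2]
ee_rot: [-0.668, 0.744, 0.0, 0.0]
contact_force: [-2.7, 2.8, -0.4]
gripper_width: -0.2
grasp_force: 1.6
```

Request:
carry_out(
  slide=[
    [0,-0.007,0],
    [0,-0.014,0],
    [0,-0.021,0],
    [0,-0.028,0],
    [0,-0.034,0],
    [0,-0.04,0],
    [0,-0.045,0],
    [0,-0.05,0],
  ],
  roll=[0,0,0,0,0,0,0,0],
  claw=[0,0,0,0,0,0,0,0],
)

```text
clock: 27.68
position: [642.7, -133.4, 271.2]
ee_rot: [-0.668, 0.744, 0.0, -0.0]
contact_force: [-2.8, 3.1, 0.4]
gripper_width: -0.2
grasp_force: 1.6
```

Request:
carry_out(
  slide=[
    [0,-0.002,0],
    [0,-0.004,0],
    [0,-0.006,0],
    [0,-0.008,0],
    [0,-0.01,0],
    [0,-0.012,0],
    [0,-0.0135,0],
    [0,-0.015,0],
  ],
  roll=[0,0,0,0,0,0,0,0],
  claw=[0,0,0,0,0,0,0,0],
)

```text
clock: 28.68
position: [657.4, -135.0, 271.3]
ee_rot: [-0.668, 0.744, -0.0, -0.0]
contact_force: [-3.5, 1.7, 1.6]
gripper_width: -0.0
grasp_force: 2.1
```

Request:
carry_out(
  slide=[
    [0,-0.001,0],
    [0,-0.002,0],
    [0,-0.003,0],
    [0,-0.004,0],
  ],
  roll=[0,0,0,0],
  claw=[0,0,0,0],
)

```text
clock: 29.18
position: [659.2, -135.2, 271.1]
ee_rot: [-0.668, 0.744, 0.003, -0.003]
contact_force: [-12.4, 4.2, 6.2]
gripper_width: -0.2
grasp_force: 7.0
```

Request:
carry_out(
  slide=[
    [0,-0.001,0],
    [0,-0.001,0],
  ],
  roll=[0,0],
  claw=[0,0],
)

```text
clock: 29.42
position: [659.6, -135.2, 271.1]
ee_rot: [-0.668, 0.744, 0.004, -0.004]
contact_force: [-13.1, 4.4, 8.6]
gripper_width: 0.1
grasp_force: 7.6
```

Request:
carry_out(
  slide=[
    [0,0.004,0],
    [0,0.02,0],
    [0,0.05,0],
    [0,0.08,-0.02],
    [0,0.12,-0.05],
    [0,0.15,-0.08],
    [0,0.18,-0.1],
    [0,0.2,-0.12],
  ],
  roll=[0,0,0,0,0,0,0,0],
  claw=[0,0,0,0,0,0,0,0],
)

```text
clock: 30.42
position: [463.0, -114.5, 393.0]
ee_rot: [-0.669, 0.744, -0.002, 0.002]
contact_force: [0.1, -0.4, 0.0]
gripper_width: 0.0
grasp_force: 0.0
```

```bash
python3 - <<'E'
from h import *
np.set_printoptions(precision=1,suppress=True)
s=read_state();print(s["position"],s["contact_force"],s["clock"])
p=get_image("wrist");save(p,"w6.png")
for n in("top","side"):
    p=get_image(n)
    for t in("hammer","tin","angle_iron","drawer_lip"):
        for d in place_of(p,t)[:1]: print(n,t,d["at"],round(d["conf"],2),world(p,d["at"]))
E
```

```text
[ 463.  -114.5  393. ] [ 0.1 -0.4  0. ] 30.425
top hammer [199.0, 191.3] 0.81 [544.3 529.6  20.8]
top tin [466.2, 197.5] 0.88 [ 543.  -479.9   58.1]
top angle_iron [454.1, 239.3] 0.77 [ 387.  -448.9    5.4]
top drawer_lip [373.3, 158.5] 0.71 [ 673.4 -126.4  101.9]
side hammer [283.4, 341.8] 0.58 [551.  542.7  23.7]
side angle_iron [360.1, 160.5] 0.59 [ 406.  -443.1    5.4]
side drawer_lip [285.2, 343.0] 0.72 [544.6 547.3  25.8]
```

View pics/w6.png

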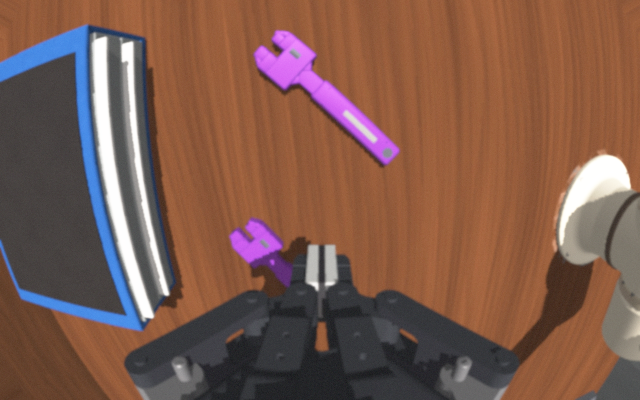

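The wrist view shows the drawer shut flush, with the lip along the chest front at columns 95–165. Nothing else has moved.

```bash
python3 -c "
from bench import *
print(job_done())"
```

```text
the job is handed in; nothing more can be done
None
```

I drew the wrench out of the block, laid it flat on the bench and let go, then picked it up again and seated it flush in the big cut-out. I then pushed the drawer shut to its stop, backed the arm clear, and handed the job in at about 31 s with the hammer, tin and angle iron left where they were.

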